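# Bring the lever's red dot under the force gauge probe and take a 10 N reading

## Robot

A 7-joint arm with a two-finger parallel gripper is mounted at the origin on the work surface. World frame = base frame: x ahead of the robot, y to its left, z up, the work surface at z = 0. Lengths are in m, angles in rad, forces in N, time in s.
With the tool pointing down it reaches from about 0.425 to 0.925 m from the base axis. Payload 6.8 kg.
Tool frame: the origin (TCP) lies midway between the tips of the shut fingers; the grasp point (between the pads) lies 19 mm behind it (r.grip_depth is the distance from the TCP to the grasp point, in m); z points along the fingers, y is the line along which they close (so a half turn about z gives the same grasp; the last joint's range is limited). The gripper opens to 85 mm and grips with 20 to 120 N. Pads are 22 mm wide; open, the fingers measure 114 mm over their backs; the gripper's body (76 mm by 85 mm) begins 54 mm behind the grasp point. The pads swing forward as they close: fully open they stand 13 mm farther back than shut.
Start: joints at [-1.268, 0.477, 0.022, 1.555, -0.011, 1.109, -0.083], TCP at [0.27, 0.619, 0.208] pointing down, gripper open.
Joint ranges: [-2.96, 2.96], [-0.34, 2.1], [-1.41, 1.46], [0.24, 2.44], [-1.37, 4.51], [0.17, 1.92], [-2.96, 2.96]. Speed limits (rad/s): [2.39, 2.39, 3.14, 3.14, 3.14, 3.14, 3.14].

## Interface

Orientations are given as a rotation vector (axis times angle).
In Python, from bench import telemetry, grab_frame, calibration, order, silhouettes, r gives the robot as it stands.
- The arm moves only by the tool apply_moves, never from a script. Its argument "moves" is a list of rows, each a list of 7 numbers: the turn, a rotation vector about the tool's x, y, z scaled (see below), then the shift along the tool's x, y, z scaled (see below), then the opening, from -1 (shut) to 1 (fully open). A call has exactly 8 rows; each row shifts and turns the commanded pose from where the row before left it, along the tool's axes as they then stand; what a row does not reach is not made up. The controller multiplies each number of a shift by 1000 mm and each number of a turn by 6 degrees. A row lasts 1/12 s, in which the tool goes at most 41.7 mm and 7.16 degrees, less where a joint would pass 70% of its speed; a pose out of reach is approached as far as the arm can. A call with a number of a shift or a turn outside -1 to 1 is refused whole. A call with a gripper value outside its range is refused whole. The fingers move at their own pace and stop on an object; "grip_force" is the grip in N (left out, the last holds). Time passes only in rows, so rows that do not move let the fingers close, or fill a call up. It gives the time, the measured TCP pose, the force, the opening and the grip force at its end, in the units of the state.
- telemetry.get_obs(): the state, without advancing time (a new reading comes with each control period).
- grab_frame(name): name is "side" or "top" or "wrist"; returns the picture (400x640x3 uint8, blue, green, red); there is no depth.
- calibration(name): a dict with "fx", "fy", "cx", "cy" (pixels), "world_from_camera" (4x4, takes a point from camera to world coordinates); the wrist camera has in their place "mount" (4x4, takes a point from camera to tool coordinates, whose origin is the TCP and whose axes are the flange's). Camera axes: x right, y down, z forward; pixel columns grow to the right and rows downward; lengths in m; the calibration is good to about 2 mm. A picture is of the moment at which its call begins: read the wrist's pose just before it. calibration takes no time and is no camera call.
- order.hand_in(): hands the job in; it is judged then, once.
Trained networks look in the newest picture that a camera, given by its name, has taken for a name from the list of things; names that differ only in an ending like _2 or _b are one class to them, and where a whole thing is asked for, a point or a joint stands for the part that bears it (a point fixed in the world has none). Each returns a list of dicts, best first, with "p" (0 to 1); they miss things now and then, are a little off and sometimes report something else, mostly with a low value. They report only what shows in the picture. A call takes as long as a camera call. They do not tell look-alikes from the thing itself.
- silhouettes(thing, camera): "mask" (400x640 bool, what is visible of it) and "extent" ([centre column, centre row, width, height] in pixels, round what is visible of it).
The state is a dict: "clock": time; "joints": joint angles; "qvel": joint speeds; "tau": joint torques, N m; "tcp_pos": TCP position; "orientation": TCP orientation; "contact_force": force on the tool from outside, world axes, zero at the start; "moment": the same for the moment, N m; "grip_width": finger opening in m; "gripper_force": force on a finger pad.
Only numpy, scipy, OpenCV 4.12 (cv2) and the standard library are available. Lean on these libraries where they do the work, as an engineer would, in place of code of your own. Each camera call takes 0.05 s, during which the arm holds its last target. There are 200 camera calls.

## Task

Slide the orange pedal lever along the steel bed until the red dot on its pad is right under the probe tip of the force-gauge stand, the lever lying straight along the bed, and let go of it. Then press the black knob down so that the probe bears on the red dot with about 10 N for a second, and let the knob spring fully back up, leaving the lever where it is. Do not ram the probe, do not press it on the lever anywhere but the dot, and do not disturb the brass weight, the screwdriver or the yellow bin.

Things in the scene. Friction and masses are not known exactly. Their poses are not given: they have to be found in the camera images.
- stand: Fixed force-gauge stand. Origin on the table straight under the probe tip; x runs along the bed, away from the robot. Steel bed: top at z 15 mm, x -250 to 80, y -110 to 110 mm. Column 50 x 50 mm, 240 tall, at y 145; from it a cross arm 36 mm wide (z 100 to 136) reaches to the probe's guide (radius 17). Purple gauge on the arm at y 90 to 120, up to z 237.
- lever: Orange pedal lever, loose on the bed, 0.3 to 0.7 kg, 176 mm long. Origin: centre of the hub block's underside; x points along the lever to the round pad. Hub block 60 (x) x 40 (y) x 45 mm (high), to be gripped across its 40 mm; then an arm 34 mm wide, 16 thick, ending in a round pad, diameter 52, 16 thick, centred at x +120.
- spot (a point): Centre of the red dot (9 mm diameter, in a white disc of 30 mm) on the top of the lever's pad: 120 mm along the lever's x from the hub centre, 16 mm above the lever's underside.
- probe_tip (a point): Lower end of the brass-tipped probe (6 mm across at the tip, 10 mm above it), straight above the stand's origin. The probe's stick-out differs each time: with the knob up, the tip is 47 to 55 mm above the table, so 16 to 24 mm over the lever's pad. The probe is sprung, stiffly, and gives only slightly under load; it moves down with the knob.
- knob_top (a point): Centre of the top of the black press knob (48 mm diameter, 16 mm thick, red disc on top), 186 mm above the table when up, on the probe's axis. It is pressed straight down.
- quill (a joint): Travel of the knob and probe in m: 0 up, 0.030 all the way down. A return spring pushes it up with about 1 N at the top and 2 N where the probe meets the lever; on top of this comes the load on the probe.
- weight: Bystander: brass weight, 36 mm diameter, 56 mm tall, standing on the bed. Origin under its centre.
- driver: Bystander: screwdriver with red handle, 180 mm long, lying on the table beside the bed. Origin at its middle.
- bin: Bystander: open yellow bin, 120 x 90 x 55 mm, on the table beside the bed. Origin under its centre.
Mind the look-alikes: they are no part of the job. Several things have the shape of the lever; the one meant has the colours described above.

How it is judged:
On the way, in this order (a step that is already met when the one before it is completed fails the run):
1. the lever lies free with its red dot within 4 mm of straight under the probe tip, within 7 degrees of straight along the bed, probe not touching it (horizontal distance between spot and probe_tip below 0.004 m and angle between the x axis of lever and the x axis of stand, either way round below 0.12 rad and contact force between each of the fingers, quill and lever below 0.2 N and linear speed of lever below 0.01 m/s), for 0.2 s.
2. the probe bears on the red dot with 6 to 15 N for 0.6 s, by the knob alone (contact force between quill and lever between 6 and 15 N and horizontal distance between spot and probe_tip below 0.005 m and contact force between the fingers and lever below 0.2 N), for 0.6 s.
At the end, for the whole second after the job is handed in: The lever lies at rest flat on the bed, its red dot within 5 mm of straight under the probe tip and its length within 7 degrees of the bed's, and the knob is back up (within 4 mm) (horizontal distance between spot and probe_tip below 0.005 m and angle between the x axis of lever and the x axis of stand, either way round below 0.12 rad and angle between lever's own z axis and vertical below 0.05 rad and value of joint quill below 0.004 m and linear speed of lever below 0.01 m/s); the robot touches nothing.
It fails at once if the probe pressed on the lever with more than 22 N (contact force between quill and lever above 22 N).
It fails at once if the probe pressed on the lever (over 3 N) more than 7 mm from the red dot's centre (contact force between quill and lever above 3 N and horizontal distance between spot and probe_tip above 0.007 m).
It fails at once if a bystander shifted by more than 15 mm (distance of any of weight, driver, bin from where it was at the start of the episode above 0.015 m).
It also fails if it takes over 72 s, if anything falls off the work surface, if the arm or the gripper's body presses on something with over 40 N, if the wrist force passes 120 N, or if a joint passes its speed limit or range.

## Working session

There is one attempt and no reset: what is moved stays moved. The work goes in short steps, Python scripts to look and compute and a tool call to move; the robot and the scene stay as the last step left them, time stands still between calls to the robot, and variables do not carry over. Pictures are saved under pics/ and viewed, at most 10 in all, crops included, and the job is handed in when it is done.

Besides the shell and the picture viewer there is one more tool, called after ">>>" in YAML: its name, and indented under it one key for each argument. apply_moves: Moves the arm, as the interface text tells. Its arguments: {"type":"object","properties":{"moves":{"type":"array"},"grip_force":{"type":"number"}},"required":["moves"]}

```bash
mkdir -p pics; ls; python3 - <<'E'
from bench import telemetry, grab_frame, calibration, r
import cv2,numpy as np
print(telemetry.get_obs())
for n in("side","top","wrist"):
    c=calibration(n);print(n,c)
a=grab_frame("top");b=grab_frame("side")
cv2.imwrite("pics/top.png",a);cv2.imwrite("pics/side.png",b)
E
```

```text
pics
{'clock': 0.0, 'joints': array([-1.2681204 ,  0.4778318 ,  0.02232989,  1.55645424, -0.01149972,
        1.10928571, -0.08314025]), 'qvel': array([ 5.59700145e-05, -1.53595624e-03,  5.37565134e-05,  4.20065249e-04,
        7.52988696e-05,  8.48247520e-04, -2.68989205e-03]), 'tau': array([-4.84941829e-04, -5.96458697e+01,  1.60771586e+00, -2.81191331e+01,
        1.25252543e-02,  9.55591531e-03, -8.99800256e-06]), 'tcp_pos': array([0.26929885, 0.61826002, 0.20660313]), 'orientation': array([-6.40683227e-01, -3.07531833e+00,  2.88185102e-03]), 'contact_force': array([-0.57644139, -0.24441754, -0.53733908]), 'moment': array([-0.03408093, -0.03181492,  0.03518923]), 'gripper_force': 0.0, 'grip_width': 0.08544474794399405}
side {'fx': 493.60646033682434, 'fy': 493.60646033682434, 'cx': 319.1264376352677, 'cy': 203.60274949287952, 'world_from_camera': array([[-0.98930335, -0.11994067,  0.08302478,  0.4167042 ],
       [-0.14532734,  0.76121576, -0.63200517,  0.7146244 ],
       [ 0.01260335, -0.6373106 , -0.77050396,  1.12050828],
       [ 0.        ,  0.        ,  0.        ,  1.    
[... 232 characters left out ...]
9749652e-01,  2.81252358e-03,  2.21973751e-02,
        -1.16024700e-01],
       [-2.23431319e-02, -7.26884856e-02, -9.97104392e-01,
         1.41321253e+00],
       [ 0.00000000e+00,  0.00000000e+00,  0.00000000e+00,
         1.00000000e+00]])}
wrist {'fx': 326.23455972115, 'fy': 326.23455972115, 'cx': 314.09269137044936, 'cy': 197.62661416961228, 'mount': array([[-6.57178397e-04, -9.65157326e-01, -2.61669457e-01,
         6.54252626e-02],
       [ 9.99999784e-01, -6.29808485e-04, -1.88459068e-04,
         2.02298745e-04],
       [ 1.70910060e-05, -2.61669524e-01,  9.65157531e-01,
        -1.67943575e-01],
       [ 0.00000000e+00,  0.00000000e+00,  0.00000000e+00,
         1.00000000e+00]])}
```

View pics/top.png

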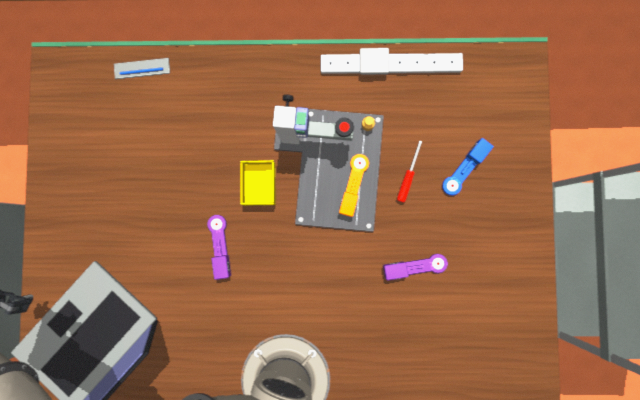

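View pics/side.png

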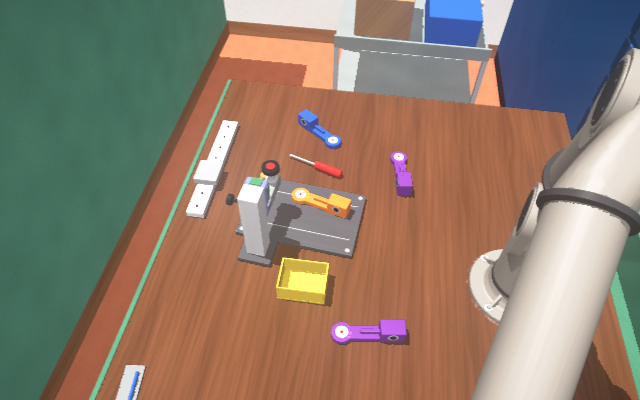

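The top view shows the orange lever on the bed, with its pad at (360,162) and hub at (347,205). The knob is at (344,127), the weight at (368,123), the driver at (410,172) and the bin at (258,183).
Look-alikes: purple (217,225)–(220,268), purple (438,264)–(397,271) and blue (453,185)–(483,150). I choose the orange lever on the bed.

```bash
cat > h.py <<'E'
from bench import telemetry, grab_frame, calibration, silhouettes, r
import cv2,numpy as np
from scipy.spatial.transform import Rotation as R
def cam(n,obs=None):
    c=calibration(n)
    if n=="wrist":
        o=obs or telemetry.get_obs();T=np.eye(4);T[:3,:3]=R.from_rotvec(o["orientation"]).as_matrix();T[:3,3]=o["tcp_pos"]
        W=T@c["mount"]
    else: W=c["world_from_camera"]
    return c,W
def back(n,px,z,obs=None):
    c,W=cam(n,obs);px=np.atleast_2d(px).astype(float)
    d=np.c_[(px[:,0]-c["cx"])/c["fx"],(px[:,1]-c["cy"])/c["fy"],np.ones(len(px))]@W[:3,:3].T
    return W[:3,3]+d*((z-W[2,3])/d[:,2])[:,None]
def proj(n,P,obs=None):
    c,W=cam(n,obs);q=(np.atleast_2d(P)-W[:3,3])@W[:3,:3]
    return np.c_[c["fx"]*q[:,0]/q[:,2]+c["cx"],c["fy"]*q[:,1]/q[:,2]+c["cy"]]
def cen(m):
    n,l,s,c=cv2.connectedComponentsWithStats(m.astype(np.uint8));k=1+np.argmax(s[1:,4]);return c[k],s[k],l==k
E
python3 - <<'E'
from h import *
a=grab_frame("top");
for t in("lever","weight","driver","bin","stand","knob_top"):
    for d in silhouettes(t,"top")[:4]: print(t,round(d["p"],2),np.round(d["extent"]))
hsv=cv2.cvtColor(a,cv2.COLOR_BGR2HSV);H,S,V=cv2.split(hsv)
roi=np.zeros(H.shape,bool);roi[100:240,290:390]=1
red=roi&((H<6)|(H>174))&(S>180)&(V>120)
n,l,s,c=cv2.connectedComponentsWithStats(red.astype(np.uint8));print(s[1:],c[1:])
wh=roi&(S<50)&(V>200);n,l,s,c=cv2.connectedComponentsWithStats(wh.astype(np.uint8));print(s[1:],c[1:])
cr=cv2.resize(a[95:240,270:400],None,fx=4,fy=4,interpolation=cv2.INTER_CUBIC);cv2.imwrite("pics/crop.png",cr)
E
```

```text
lever 0.92 [218. 246.  22.  62.]
lever 0.79 [415. 267.  64.  30.]
lever 0.7 [353. 185.  31.  62.]
lever 0.59 [467. 166.  48.  52.]
weight 0.62 [371. 124.  13.  18.]
driver 0.8 [410. 172.  23.  61.]
bin 0.83 [255. 182.  38.  43.]
stand 0.62 [328. 163. 109. 137.]
knob_top 0.63 [343. 128.  21.  21.]
[[340 122   9  10  68]] [[344.         126.26470588]]
[[290 107   6  21 113]
 [298 108   9   5  33]
 [309 112   4   4  15]
 [375 117   5   5  19]
 [309 118  25  18 322]
 [296 125   9   4  31]
 [363 136   2   5   7]
 [320 138   2   4   6]
 [362 147   2   5   9]
 [318 159   2   5   7]
 [354 158  12  11  99]
 [317 169   2   7  10]
 [315 191   2   5   7]
 [358 190   2   5   6]
 [358 198   1   2   2]
 [357 202   2   7   8]
 [314 204   2   3   4]
 [314 210   1   1   1]
 [313 212   2   2   3]
 [356 214   2   6   8]
 [298 217   5   5  17]
 [366 224   5   4  16]] [[292.22123894 116.51327434]
 [301.84848485 109.87878788]
 [310.6        113.4       ]
 [377.26315789 119.36842105]
 [321.08695652 128.25776398]
 [300.32258065 126.25806452]
 [363.28571429 138.42857143]
 [320.33333333 139.83333333]
 [362.44444444 149.        ]
 [318.28571429 160.85714286]
 [359.35353535 162.82828283]
 [317.3        172.1       ]
 [315.28571429 192.85714286]
 [358.5        192.        ]
 [358.         198.5       ]
 [357.125      205.25      ]
 [314.25       205.        ]
 [314.         210.        ]
 [313.33333333 212.33333333]
 [356.25       216.5       ]
 [300.35294118 219.        ]
 [368.25       225.375     ]]
```

View pics/crop.png

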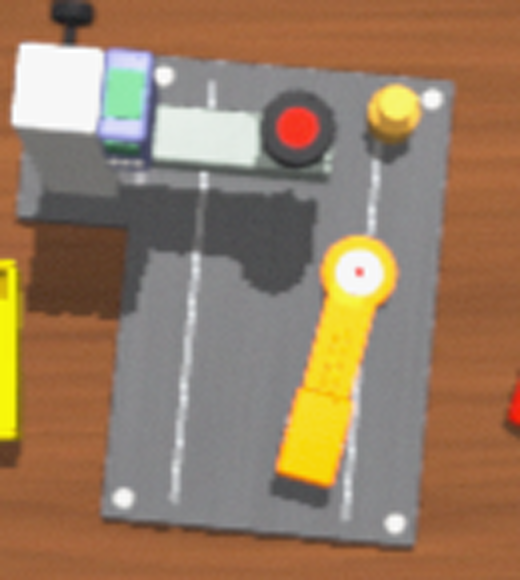

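The crop confirms an orange lever with a red dot at full-frame (359.5,163). The brass weight stands at the bed's far right, about 65 mm from the probe axis.

```bash
cat > est.py <<'E'
from h import *
def orange_lever(n="top"):
    a=grab_frame(n);H,S,V=cv2.split(cv2.cvtColor(a,cv2.COLOR_BGR2HSV))
    return a,H,S,V
a,H,S,V=orange_lever()
sc=back("top",[(310.6,113.4),(377.26,119.37),(368.25,225.38),(300.35,219.)],.015)
d=sc[1]-sc[2];e=sc[3]-sc[2];f=sc[0]-sc[1]
yaws=[np.arctan2(d[1],d[0]),np.arctan2(-e[0],e[1]),np.arctan2(-f[0],f[1]),np.arctan2(*(sc[0]-sc[3])[[1,0]])]
print("yaws",np.degrees(yaws),"screws",sc[:,:2].round(4).tolist(), "mid",sc.mean(0))
dk=(S<120)&(V<70);roi=np.zeros(H.shape,bool);roi[112:143,328:360]=1
print("knob red",back("top",(344,126.3),.186))
w=silhouettes("weight","top")[0]["mask"];print("weight top",back("top",cen(w)[0],.056))
m=cen(((H>8)&(H<25)&(S>150)&(V>120))|((S<60)&(V>180)&(np.hypot(*(np.indices(H.shape)-np.array([162.8,359.4])[:,None,None]))<7)))
# restrict to lever roi
mm=((H>8)&(H<26)&(S>150)&(V>120));mm[:,:325]=0;mm[:,385:]=0;mm[:140]=0;mm[225:]=0
c,s,l=cen(mm);print("comp",c,s)
spot=back("top",(359.35,162.83),.031)[0];print("spot top",spot)
# fit lever yaw: match silhouette render
from scipy.optimize import minimize
def poly(x,y,t):
    Rm=np.array([[np.cos(t),-np.sin(t)],[np.sin(t),np.cos(t)]])
    img=np.zeros((1600,1600),np.uint8)
    def put(P,z): 
        P=np.array(P);W=np.c_[P@Rm.T+[x,y],np.full(len(P),z)]
        return proj("top",W)
    out=[]
    box=[(-.03,-.02),(.03,-.02),(.03,.02),(-.03,.02)]
    out.append(np.r_[put(box,.015),put(box,.06)])
    arm=[(.03,-.017),(.12,-.017),(.12,.017),(.03,.017)]
    out.append(np.r_[put(arm,.015),put(arm,.031)])
    th=np.linspace(0,6.28,40);pad=np.c_[.12+.026*np.cos(th),.026*np.sin(th)]
    out.append(np.r_[put(pad,.015),put(pad,.031)])
    return out
lf=mm|((S<90)&(V>150)&(np.hypot(*(np.indices(H.shape)-np.array([162.8,359.4])[:,None,None]))<8))|(np.hypot(*(np.indices(H.shape)-np.array([162.8,359.4])[:,None,None]))<7)
big=cv2.resize(lf[130:240,320:400].astype(np.float32),None,fx=8,fy=8,interpolation=cv2.INTER_LINEAR)>.5
def cost(p):
    img=np.zeros(big.shape,np.uint8)
    for q in poly(*p):
        h=cv2.convexHull(np.round((q-[320,130]+.5)*8).astype(np.int32));cv2.fillConvexPoly(img,h,1)
    return np.sum((img>0)!=big)
hub=back("top",(347,205),.06)[0][:2];t0=np.arctan2(*(spot[:2]-hub)[::-1])
best=min((minimize(cost,[spot[0]-.12*np.cos(t0+k),spot[1]-.12*np.sin(t0+k),t0+k],method="Nelder-Mead",options=dict(initial_simplex=np.array([spot[0]-.12*np.cos(t0+k),spot[1]-.12*np.sin(t0+k),t0+k])+np.array([[0,0,0],[.006,0,0],[0,.006,0],[0,0,.08]]))) for k in(-.05,0,.05)),key=lambda q:q.fun)
x,y,t=best.x;print("fit hub",x,y,"yaw",np.degrees(t),"spot",x+.12*np.cos(t),y+.12*np.sin(t),best.fun,big.sum())
E
python3 est.py
```

```text
yaws [-5.35561892 -5.45594733 -5.55952027 -5.49395178] screws [[0.7395, -0.07], [0.7212, -0.2582], [0.4226, -0.2302], [0.4407, -0.0413]] mid [ 0.5810183  -0.14991527  0.015     ]
knob red [[ 0.66585542 -0.15842293  0.186     ]]
weight top [[ 0.70157933 -0.22760356  0.056     ]]
comp [381.17979798 190.84444444] [375 140  10  85 495]
spot top [ 0.59570479 -0.20578044  0.031     ]
fit hub 0.48049177223005024 -0.1731161403612016 yaw -15.545694087722751 spot 0.5961018147377903 -0.20527695613690158 65751.0 56712
```

```bash
sed -i 's/^mm=((H>8).*$/mm=((H>8)\&(H<26)\&(S>180)\&(V>190));mm[:,:325]=0;mm[:,385:]=0;mm[:140]=0;mm[225:]=0;mm=cen(mm)[2]/' est.py; python3 est.py | tail -3; python3 - <<'E'
from h import *
for P in [(210,348),(190,353),(180,380),(220,384)]:
    a=grab_frame("top");print(P,cv2.cvtColor(a,cv2.COLOR_BGR2HSV)[P])
E
```

```text
comp [348.         201.25252525] [339 185  18  32  99]
spot top [ 0.59570479 -0.20578044  0.031     ]
fit hub 0.4793397305278092 -0.1726944835947027 yaw -15.31577523006451 spot 0.595077898104998 -0.2043911169470724 42044.0 16224
(210, 348) [ 26 245 247]
(190, 353) [ 25 221 247]
(180, 380) [ 13 162 157]
(220, 384) [ 12 161 147]
```

```bash
sed -i 's/^mm=((H>8).*(H<26)/mm=((H>16)\&(H<32)/' est.py; python3 est.py | tail -3; grep -n "mm=((H" est.py|head -3
```

```text
comp [352.05454545 189.10757576] [340 155  28  61 660]
spot top [ 0.59570479 -0.20578044  0.031     ]
fit hub 0.4800530349769706 -0.17317875425784673 yaw -15.348583754301647 spot 0.5957730335566289 -0.20494165602585077 6819.0 51456
15:mm=((H>16)&(H<32)&(S>180)&(V>190));mm[:,:325]=0;mm[:,385:]=0;mm[:140]=0;mm[225:]=0;mm=cen(mm)[2]
```

>>> apply_moves:
  moves:
    - [0,0,-0.683,0,0,0,1]
    - [0,0,-0.683,0,0,0,1]
    - [0,0,0,-0.0364,-0.0194,0,1]
    - [0,0,0,-0.0364,-0.0194,0,1]
    - [0,0,0,-0.0364,-0.0194,0,1]
    - [0,0,0,-0.0364,-0.0194,0,1]
    - [0,0,0,-0.0364,-0.0194,0,1]
    - [0,0,0,-0.0364,-0.0194,0,1]

```text
clock: 1.62
tcp_pos: [0.4506, 0.4473, 0.2078]
orientation: [0.419, 3.113, 0.001]
contact_force: [0.4, 1.1, 0.1]
grip_width: 0.0855
gripper_force: 0.0
```

>>> apply_moves:
  moves:
    - [0,0,0,-0.012,-0.0369,0,1]
    - [0,0,0,-0.012,-0.0369,0,1]
    - [0,0,0,-0.012,-0.0369,0,1]
    - [0,0,0,-0.012,-0.0369,0,1]
    - [0,0,0,-0.012,-0.0369,0,1]
    - [0,0,0,-0.012,-0.0369,0,1]
    - [0,0,0,-0.012,-0.0369,0,1]
    - [0,0,0,-0.012,-0.0369,0,1]

```text
clock: 2.28
tcp_pos: [0.4637, 0.1369, 0.2079]
orientation: [0.419, 3.113, 0.001]
contact_force: [1.1, 0.9, 0.2]
grip_width: 0.0857
gripper_force: 0.0
```

>>> apply_moves:
  moves:
    - [0,0,0,-0.012,-0.0369,0,1]
    - [0,0,0,-0.012,-0.0369,0,1]
    - [0,0,0,-0.012,-0.0369,0,1]
    - [0,0,0,-0.012,-0.0369,0,1]
    - [0,0,0,-0.012,-0.0369,0,1]
    - [0,0,0,-0.012,-0.0369,0,1]
    - [0,0,0,-0.012,-0.0369,0,1]
    - [0,0,0,-0.012,-0.0369,0,1]

```text
clock: 2.95
tcp_pos: [0.4782, -0.1732, 0.208]
orientation: [0.419, 3.113, 0.0]
contact_force: [0.3, -0.1, -0.7]
grip_width: 0.0855
gripper_force: 0.0
```

```bash
python3 - <<'E'
from h import *
o=telemetry.get_obs();a=grab_frame("wrist");cv2.imwrite("pics/w1.png",a)
np.save("w1o.npy",np.r_[o["tcp_pos"],o["orientation"]]);print(o["tcp_pos"],o["orientation"],o["joints"])
L=np.array([[.12,0,.016],[.03,.02,.045],[.03,-.02,.045],[-.03,.02,.045],[-.03,-.02,.045]])
t=np.radians(-15.35);Rz=R.from_euler("z",t).as_matrix()
print(proj("wrist",L@Rz.T+[.480,-.173,.015],o).round(1))
E
```

```text
[ 0.47822594 -0.17319586  0.20801902] [4.18892683e-01 3.11250655e+00 4.08958090e-04] [-0.12995505  0.20575544  0.41138809  1.96989607 -0.09875349  0.98395696
  1.63163871]
[[314.6 274.6]
 [334.4 208.3]
 [294.9 208.4]
 [335.4 148.8]
 [293.9 148.8]]
```

View pics/w1.png

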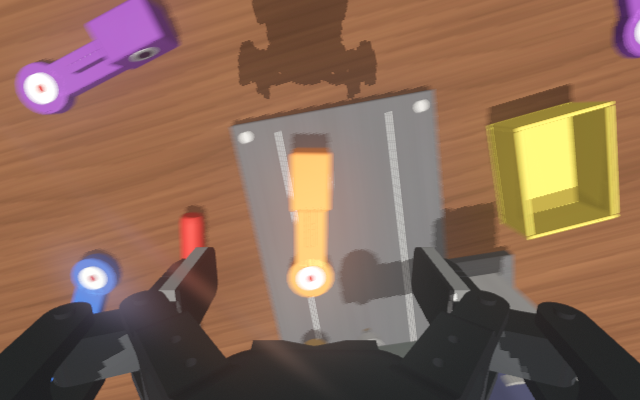

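The wrist view shows the orange lever centred between the fingers, with its hub at (312,180) and dot at (310,278). That agrees with the fit to 2–4 px.

>>> apply_moves:
  moves:
    - [0,0,0,-0.0015,0,0.036,1]
    - [0,0,0,0,0,0.036,1]
    - [0,0,0,0,0,0.036,1]
    - [0,0,0,0,0,0.036,1]
    - [0,0,0,0,0,0.026,1]
    - [0,0,0,0,0,0.01,1]
    - [0,0,0,0,0,0,1]
    - [0,0,0,0,0,0,1]

```text
clock: 3.67
tcp_pos: [0.4802, -0.1719, 0.0282]
orientation: [0.42, 3.113, -0.0]
contact_force: [-0.4, 0.2, -0.1]
grip_width: 0.0854
gripper_force: 0.0
```

>>> apply_moves:
  moves:
    - [0,0,0,0,0,0,-1]
    - [0,0,0,0,0,0,-1]
    - [0,0,0,0,0,0,-1]
    - [0,0,0,0,0,0,-1]
    - [0,0,0,0,0,0,-1]
    - [0,0,0,0,0,0,-1]
    - [0,0,0,0,0,0,-1]
    - [0,0,0,0,0,0,-1]
  grip_force: 30

```text
clock: 4.33
tcp_pos: [0.4806, -0.1721, 0.0289]
orientation: [0.42, 3.111, 0.0]
contact_force: [-1.4, -0.1, 8.2]
grip_width: 0.0392
gripper_force: 29.4
```

```bash
cat > see.py <<'E'
from h import *
import sys
o=telemetry.get_obs();a=grab_frame("wrist");cv2.imwrite(sys.argv[1],a)
print(o["tcp_pos"],np.degrees(2*np.arctan2(o["orientation"][1],o["orientation"][0])),o["grip_width"],o["contact_force"])
H,S,V=cv2.split(cv2.cvtColor(a,cv2.COLOR_BGR2HSV))
red=((H<7)|(H>173))&(S>120)&(V>100)
n,l,s,c=cv2.connectedComponentsWithStats(red.astype(np.uint8))
for i in range(1,n):
    if s[i,4]>8: print(c[i],s[i,4],back("wrist",c[i],.031,o)[0][:2].round(4))
E
python3 see.py pics/w2.png
```

```text
[ 0.48057925 -0.17207423  0.02887089] 164.60689911366188 0.03920272662640095 [-1.38969823 -0.08229709  8.1681943 ]
[ 90.77805028 310.61005518] 1631 [ 0.4919 -0.3098]
[388.2173913  302.26086957] 23 [ 0.5326 -0.142 ]
[245.  301.2] 10 [ 0.5099 -0.2214]
[387.2173913  312.13043478] 23 [ 0.5388 -0.1439]
[384.         323.22727273] 22 [ 0.5457 -0.1473]
[362.96 352.72] 25 [ 0.5625 -0.164 ]
```

View pics/w2.png

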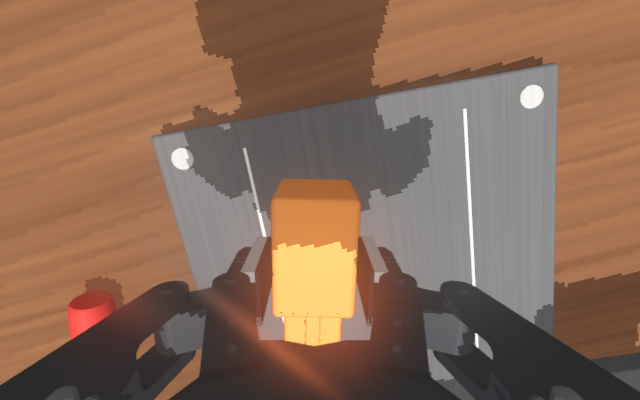

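>>> apply_moves:
  moves:
    - [0,0,0,0,0,-0.001,-1]
    - [0,0,-0.415,0,0,0,-1]
    - [0,0,-0.415,0,0,0,-1]
    - [0,0,-0.415,0,0,0,-1]
    - [0,0,-0.415,0,0,0,-1]
    - [0,0,0,-0.005,0.0025,0,-1]
    - [0,0,0,-0.005,0.0025,0,-1]
    - [0,0,0,0,0,0,-1]

```text
clock: 5.05
tcp_pos: [0.4908, -0.1675, 0.0289]
orientation: [0.148, 3.138, 0.0]
contact_force: [-0.2, -0.6, 2.9]
grip_width: 0.0386
gripper_force: 31.2
```

>>> apply_moves:
  moves:
    - [0,0,0,-0.009,0.0047,0,-1]
    - [0,0,0,-0.009,0.0047,0,-1]
    - [0,0,0,-0.009,0.0047,0,-1]
    - [0,0,0,-0.009,0.0047,0,-1]
    - [0,0,0,-0.009,0.0047,0,-1]
    - [0,0,0,-0.0083,0.0046,0,-1]
    - [0,0,0,0,0,0,-1]
    - [0,0,0,0,0,0,-1]

```text
clock: 5.72
tcp_pos: [0.5475, -0.1441, 0.029]
orientation: [0.146, 3.136, 0.0]
contact_force: [1.7, 1.4, 1.7]
grip_width: 0.0386
gripper_force: 30.9
```

```bash
python3 - <<'E'
from h import *
o=telemetry.get_obs();print(o["tcp_pos"],np.degrees(2*np.arctan2(o["orientation"][1],o["orientation"][0])),o["grip_width"],o["contact_force"])
a=grab_frame("top");b=grab_frame("side")
cv2.imwrite("pics/ts.png",np.hstack([cv2.resize(a[90:240,270:400],None,fx=3,fy=3,interpolation=2),cv2.resize(b[140:290,225:355],None,fx=3,fy=3,interpolation=2)]))
E
```

```text
[ 0.54749806 -0.1440911   0.02899389] 174.66657561968222 0.038583039432291834 [1.73152016 1.38966129 1.67832899]
```

View pics/ts.png

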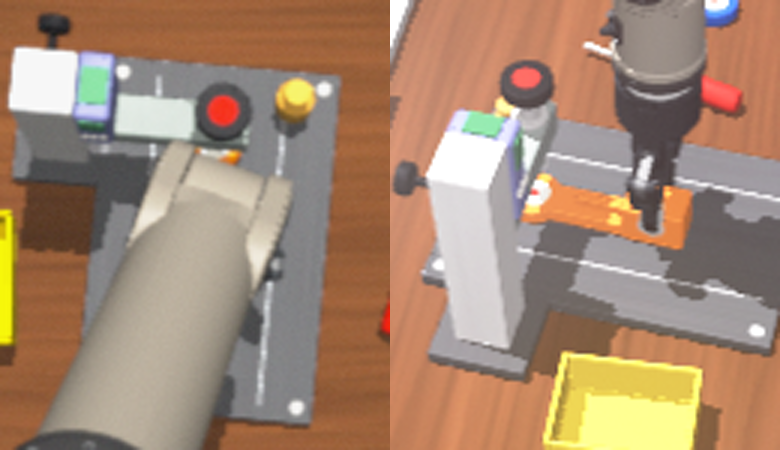

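>>> apply_moves:
  moves:
    - [0,0,0,0,0,0,1]
    - [0,0,0,0,0,0,1]
    - [0,0,0,0,0,0,1]
    - [0,0,0,0,0,0,1]
    - [0,0,0,0,0,0,1]
    - [0,0,0,0,0,0,1]
    - [0,0,0,0,0,-0.02,1]
    - [0,0,0,0,0,-0.03,1]

```text
clock: 6.48
tcp_pos: [0.5434, -0.1442, 0.0766]
orientation: [-0.147, -3.132, -0.001]
contact_force: [1.3, -0.1, -0.2]
grip_width: 0.0856
gripper_force: 0.0
```

>>> apply_moves:
  moves:
    - [0,0,0,0,0,-0.04,1]
    - [0,0,0,0,0,-0.04,1]
    - [0,0,0,0.025,0,0,1]
    - [0,0,0,0.025,0,0,1]
    - [0,-1,0,0,0,0,1]
    - [0,-1,0,0,0,0,1]
    - [0,-1,0,0,0,0,1]
    - [0,-1,0,0,0,0,1]

```text
clock: 7.15
tcp_pos: [0.4962, -0.1402, 0.1596]
orientation: [0.128, 2.714, -0.028]
contact_force: [-0.4, 0.8, -0.8]
grip_width: 0.0855
gripper_force: 0.0
```

>>> apply_moves:
  moves:
    - [0,0,0,0,0,0,1]
    - [0,0,0,0,0,0,1]
    - [0,0,0,0,0,0,1]
    - [0,0,0,0,0,0,1]
    - [0,0,0,0,0,0,1]
    - [0,0,0,0,0,0,1]
    - [0,0,0,0,0,0,1]
    - [0,0,0,0,0,0,1]

```text
clock: 7.82
tcp_pos: [0.4964, -0.14, 0.1586]
orientation: [0.128, 2.72, -0.027]
contact_force: [-0.1, 0.4, 0.4]
grip_width: 0.0854
gripper_force: 0.0
```

```bash
python3 see.py pics/w3.png
```

```text
[ 0.49641289 -0.14002558  0.15855308] 174.62918381893124 0.08539811111203297 [-0.10550693  0.42104178  0.38123728]
[120.8557968  164.04997952] 2441 [ 0.5189 -0.3223]
[  0.83333333 182.41666667] 12 [ 0.5283 -0.448 ]
[312.5        259.63636364] 22 [ 0.6703 -0.1585]
```

View pics/w3.png

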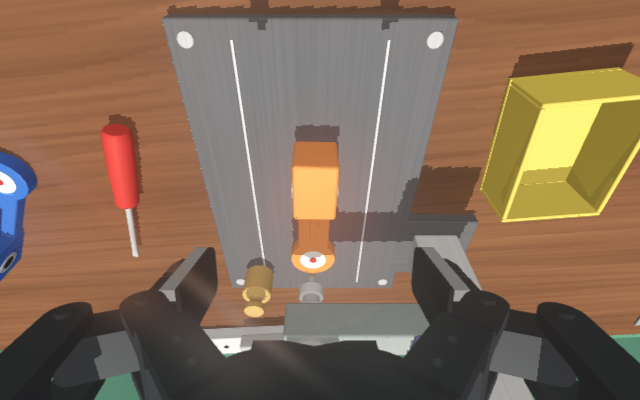

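The view shows the lever straight along the bed, dot at (312.5,259.6), with the probe and guide just beyond it at (311,290). All four bed screws are visible.

```bash
python3 - <<'E'
from h import *
o=telemetry.get_obs();a=cv2.imread("pics/w3.png")
H,S,V=cv2.split(cv2.cvtColor(a,cv2.COLOR_BGR2HSV))
P=[]
for x,y in [(240,283),(382,282),(435,40),(184.5,40)]:
    x0,y0=int(x)-12,int(y)-12;w=((S<60)&(V>160))[y0:y0+25,x0:x0+25];c,s,l=cen(w);P.append(c+[x0,y0]);print(P[-1],s[4])
sc=back("wrist",P,.015,o);d=(sc[0]+sc[1]-sc[2]-sc[3])[:2];yaw=np.arctan2(d[1],d[0]);u=np.array([np.cos(yaw),np.sin(yaw)]);v=np.array([-u[1],u[0]])
print(sc.round(4)[:,:2],np.degrees(yaw),[np.linalg.norm(sc[i]-sc[(i+1)%4]).round(4) for i in range(4)])
org=sc.mean(0)[:2]+.085*u;dot=back("wrist",(312.5,259.64),.031,o)[0][:2]
print("org",org,"dot",dot,"rel",(dot-org)@u,(dot-org)@v)
for z in(.047,.051,.055): print(z,proj("wrist",np.r_[org,z],o),proj("wrist",np.r_[dot,z],o))
cv2.imwrite("pics/z.png",cv2.resize(a[130:330,230:400],None,fx=3,fy=3,interpolation=cv2.INTER_CUBIC))
E
sed -i 's/^sc=back.*$/sc=back("top",[(310.6,113.4),(377.26,119.37),(368.25,225.38),(300.35,219.)],.015)/' est.py
python3 - <<'E'
import cv2
E
```

```text
[240.         281.43478261] 46
[382.23404255 281.68085106] 47
[434.80753138  39.79497908] 239
[184.64166667  39.40833333] 240
[[ 0.7246 -0.2623]
 [ 0.7432 -0.071 ]
 [ 0.4421 -0.0421]
 [ 0.4237 -0.2329]] -5.539663668398015 [np.float64(0.1922), np.float64(0.3025), np.float64(0.1917), np.float64(0.3023)]
org [ 0.66802475 -0.16027936] dot [ 0.6701998  -0.15852546] rel 0.0019955792025969092 0.001955669978761207
0.047 [[310.73890192 269.35874719]] [[312.44520965 270.46494377]]
0.051 [[310.7103267 272.1780173]] [[312.43094168 273.2838694 ]]
0.055 [[310.68126988 275.0448028 ]] [[312.41643407 276.15014222]]
```

View pics/z.png

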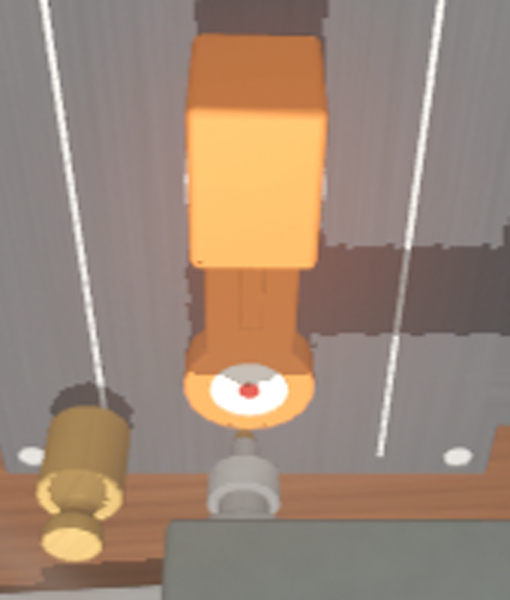

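Measured offset of the dot from the probe axis: about 1–2 mm each way, within tolerance. Next I go over the knob with the fingers shut.

>>> apply_moves:
  moves:
    - [0,1,0,0,0,0,-1]
    - [0,1,0,0,0,0,-1]
    - [0,1,0,0,0,0,-1]
    - [0,1,0,0,0,0,-1]
    - [0,0,0,0,0,-0.035,-1]
    - [0,0,0,0,0,-0.035,-1]
    - [0,0,0,0,0,-0.035,-1]
    - [0,0,0,0,0,0,-1]

```text
clock: 8.53
tcp_pos: [0.5001, -0.1411, 0.2697]
orientation: [0.148, 3.128, -0.001]
contact_force: [1.1, -0.3, -0.1]
grip_width: -0.0
gripper_force: 0.0
```

>>> apply_moves:
  moves:
    - [0,0,0,-0.0344,-0.0004,0,-1]
    - [0,0,0,-0.0344,-0.0004,0,-1]
    - [0,0,0,-0.0344,-0.0004,0,-1]
    - [0,0,0,-0.0344,-0.0004,0,-1]
    - [0,0,0,-0.0344,-0.0004,0,-1]
    - [0,0,0,0,0,0.02,-1]
    - [0,0,0,0,0,0.02,-1]
    - [0,0,0,0,0,0,-1]

```text
clock: 9.2
tcp_pos: [0.6651, -0.1573, 0.2184]
orientation: [-0.146, -3.13, -0.001]
contact_force: [-0.4, -0.5, -1.7]
grip_width: -0.0
gripper_force: 0.0
```

```bash
python3 - <<'E'
from h import *
o=telemetry.get_obs();print(o["tcp_pos"],o["orientation"],o["grip_width"],o["contact_force"],o["moment"])
E
```

```text
[ 0.66513225 -0.15733058  0.21841821] [-1.46446179e-01 -3.13042273e+00 -8.14592090e-04] -4.315420252614002e-05 [-0.43997703 -0.51802607 -1.73465173] [0.03082788 0.0840898  0.0660282 ]
```

>>> apply_moves:
  moves:
    - [0,0,0,0,0,0.012,-1]
    - [0,0,0,0,0,0.012,-1]
    - [0,0,0,0,0,0.005,-1]
    - [0,0,0,0,0,0.005,-1]
    - [0,0,0,0,0,0.005,-1]
    - [0,0,0,0,0,0.003,-1]
    - [0,0,0,0,0,0,-1]
    - [0,0,0,0,0,0,-1]

```text
clock: 9.87
tcp_pos: [0.6673, -0.1581, 0.1818]
orientation: [0.147, 3.138, 0.0]
contact_force: [0.3, -0.1, 0.6]
grip_width: 0.0002
gripper_force: 0.0
```

>>> apply_moves:
  moves:
    - [0,0,0,0,0,0.0005,-1]
    - [0,0,0,0,0,0.0005,-1]
    - [0,0,0,0,0,0.0005,-1]
    - [0,0,0,0,0,0.0005,-1]
    - [0,0,0,0,0,0,-1]
    - [0,0,0,0,0,0,-1]
    - [0,0,0,0,0,0,-1]
    - [0,0,0,0,0,0,-1]

```text
clock: 10.53
tcp_pos: [0.6672, -0.1582, 0.1796]
orientation: [0.148, 3.138, 0.0]
contact_force: [0.7, 0.1, 0.0]
grip_width: 0.0001
gripper_force: 0.0
```

```bash
python3 - <<'E'
from h import *
o=telemetry.get_obs();print(o["tcp_pos"],o["contact_force"])
a=grab_frame("side");b=grab_frame("top");cv2.imwrite("pics/press.png",cv2.resize(a[130:260,220:360],None,fx=4,fy=4,interpolation=2))
E
```

```text
[ 0.66718458 -0.15816919  0.17961031] [0.74768286 0.09718384 0.04250723]
```

View pics/press.png

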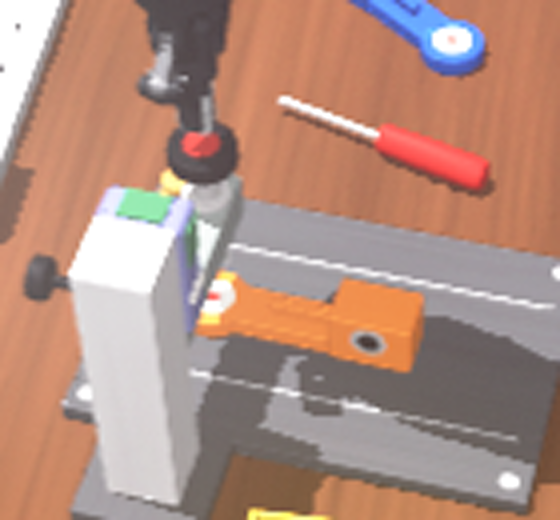

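The fingertips are on the knob's red disc and the lever is undisturbed. I continue down in small steps.

>>> apply_moves:
  moves:
    - [0,0,0,0,0,0.0015,-1]
    - [0,0,0,0,0,0.0015,-1]
    - [0,0,0,0,0,0.0015,-1]
    - [0,0,0,0,0,0.001,-1]
    - [0,0,0,0,0,0.0005,-1]
    - [0,0,0,0,0,0,-1]
    - [0,0,0,0,0,0,-1]
    - [0,0,0,0,0,0,-1]

```text
clock: 11.3
tcp_pos: [0.6672, -0.1582, 0.1737]
orientation: [0.148, 3.138, -0.0]
contact_force: [-0.4, -0.2, 0.7]
grip_width: 0.0005
gripper_force: 0.0
```

>>> apply_moves:
  moves:
    - [0,0,0,0,0,0.0005,-1]
    - [0,0,0,0,0,0.0005,-1]
    - [0,0,0,0,0,0.0005,-1]
    - [0,0,0,0,0,0,-1]
    - [0,0,0,0,0,0,-1]
    - [0,0,0,0,0,0,-1]
    - [0,0,0,0,0,0,-1]
    - [0,0,0,0,0,0,-1]

```text
clock: 11.97
tcp_pos: [0.6672, -0.1582, 0.1721]
orientation: [-0.147, -3.138, -0.0]
contact_force: [0.1, 0.4, -0.3]
grip_width: -0.0002
gripper_force: 0.0
```

>>> apply_moves:
  moves:
    - [0,0,0,0,0,0.0005,-1]
    - [0,0,0,0,0,0.0005,-1]
    - [0,0,0,0,0,0,-1]
    - [0,0,0,0,0,0,-1]
    - [0,0,0,0,0,0,-1]
    - [0,0,0,0,0,0,-1]
    - [0,0,0,0,0,0,-1]
    - [0,0,0,0,0,0,-1]

```text
clock: 12.63
tcp_pos: [0.6672, -0.1581, 0.1711]
orientation: [0.147, 3.138, 0.0]
contact_force: [0.3, 0.2, -0.4]
grip_width: 0.0
gripper_force: 0.0
```

>>> apply_moves:
  moves:
    - [0,0,0,0,0,0.0005,-1]
    - [0,0,0,0,0,0.0005,-1]
    - [0,0,0,0,0,0,-1]
    - [0,0,0,0,0,0,-1]
    - [0,0,0,0,0,0,-1]
    - [0,0,0,0,0,0,-1]
    - [0,0,0,0,0,0,-1]
    - [0,0,0,0,0,0,-1]

```text
clock: 13.3
tcp_pos: [0.6672, -0.1582, 0.1701]
orientation: [0.148, 3.138, 0.0]
contact_force: [-0.1, 0.5, 0.7]
grip_width: -0.0004
gripper_force: 0.0
```

>>> apply_moves:
  moves:
    - [0,0,0,0,0,0.0005,-1]
    - [0,0,0,0,0,0.0005,-1]
    - [0,0,0,0,0,0,-1]
    - [0,0,0,0,0,0,-1]
    - [0,0,0,0,0,0,-1]
    - [0,0,0,0,0,0,-1]
    - [0,0,0,0,0,0,-1]
    - [0,0,0,0,0,0,-1]

```text
clock: 13.97
tcp_pos: [0.6672, -0.1582, 0.1691]
orientation: [0.147, 3.138, -0.0]
contact_force: [0.4, 0.7, -0.0]
grip_width: -0.0
gripper_force: 0.0
```

>>> apply_moves:
  moves:
    - [0,0,0,0,0,0.0005,-1]
    - [0,0,0,0,0,0.0005,-1]
    - [0,0,0,0,0,0,-1]
    - [0,0,0,0,0,0,-1]
    - [0,0,0,0,0,0,-1]
    - [0,0,0,0,0,0,-1]
    - [0,0,0,0,0,0,-1]
    - [0,0,0,0,0,0,-1]

```text
clock: 14.63
tcp_pos: [0.6672, -0.1581, 0.1681]
orientation: [0.148, 3.138, 0.0]
contact_force: [-0.2, -0.3, 0.5]
grip_width: 0.0
gripper_force: 0.0
```

```bash
cat > f.py <<'E'
from h import *
F=[]
for i in range(8):
    grab_frame("top");o=telemetry.get_obs();F.append(np.r_[o["contact_force"][2],o["tcp_pos"][2]])
print(np.mean(F,0),np.std(F,0),len(set(f[0] for f in F)),o["clock"])
E
python3 f.py
```

```text
[0.04060524 0.16809092] [7.05310938e-01 8.09735233e-06] 8 15.0333
```

```bash
python3 - <<'E'
from h import *
a=cv2.imread("pics/side.png");b=grab_frame("side");o=telemetry.get_obs()
for z in(.186,.178,.168): print(z,proj("side",[.6665,-.158,z]))
print("tcp px",proj("side",o["tcp_pos"]))
cv2.imwrite("pics/cmp.png",np.hstack([cv2.resize(x[140:230,235:305],None,fx=5,fy=5,interpolation=2) for x in(a,b)]))
E
```

```text
0.186 [[268.67447789 165.92424165]]
0.178 [[268.87565543 168.04130372]]
0.168 [[269.12445716 170.65953194]]
tcp px [[268.89124233 170.56797251]]
```

View pics/cmp.png

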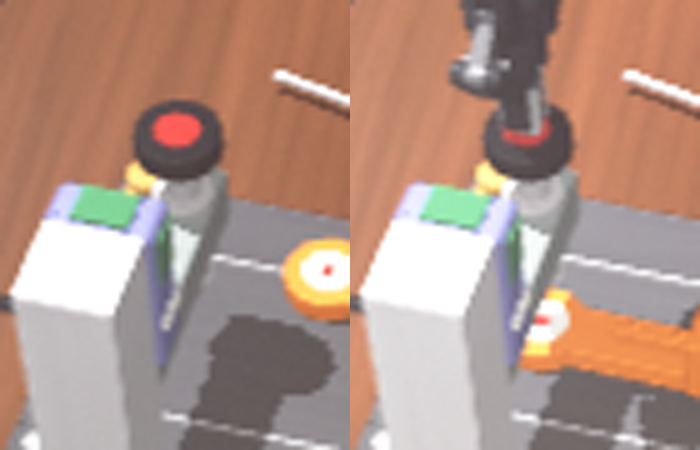

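```bash
cat > kn.py <<'E'
from h import *
def edge(im):
    # lower edge of dark knob: subpixel row per column where gray rises past 75
    g=cv2.cvtColor(im,cv2.COLOR_BGR2GRAY).astype(float)
    return [g[160:186,c].round().astype(int).tolist() for c in (265,275)]
a=cv2.imread("pics/side.png");b=grab_frame("side")
for n,x in(("start",a),("now",b)): print(n,edge(x))
R0=lambda im:[(lambda m:(np.argwhere(m).mean(0).round(1)+[155,255],m.sum()))(((im[155:185,255:285,2].astype(int)-im[155:185,255:285,1])>60))]
print(R0(a),R0(b))
E
python3 kn.py
```

```text
start [[126, 97, 82, 79, 89, 105, 98, 97, 84, 83, 82, 82, 72, 72, 72, 219, 239, 233, 217, 209, 217, 212, 209, 206, 196, 184], [119, 86, 78, 78, 77, 100, 91, 81, 81, 79, 80, 73, 68, 67, 66, 131, 155, 158, 161, 168, 170, 163, 148, 144, 141, 133]]
now [[96, 98, 114, 117, 104, 108, 111, 111, 97, 96, 95, 96, 84, 83, 83, 233, 247, 247, 237, 232, 236, 233, 231, 229, 223, 209], [136, 88, 85, 78, 77, 88, 84, 79, 78, 78, 79, 77, 78, 78, 77, 150, 178, 181, 185, 193, 196, 185, 171, 166, 161, 153]]
[(array([164.9, 275.5]), np.int64(185))] [(array([165.4, 271.2]), np.int64(272))]
```

```bash
python3 - <<'E'
from h import *
o=telemetry.get_obs();print(o["tcp_pos"],o["joints"],back("side",(272,166.5),.168),back("side",(272,166.5),.186))
a=grab_frame("top");b=grab_frame("side")
cv2.imwrite("pics/c2.png",np.hstack([cv2.resize(x,(320,600),interpolation=2) for x in(a[70:170,300:353],)]+[cv2.resize(b[120:200,240:304],(480,600),interpolation=2)]))
E
```

```text
[ 0.66716516 -0.15814862  0.1680774 ] [-0.09410906  0.54734482  0.3449587   1.58332194 -0.20471127  1.0467441
  1.78398398] [[ 0.66212454 -0.17411889  0.168     ]] [[ 0.65748672 -0.15732388  0.186     ]]
```

View pics/c2.png

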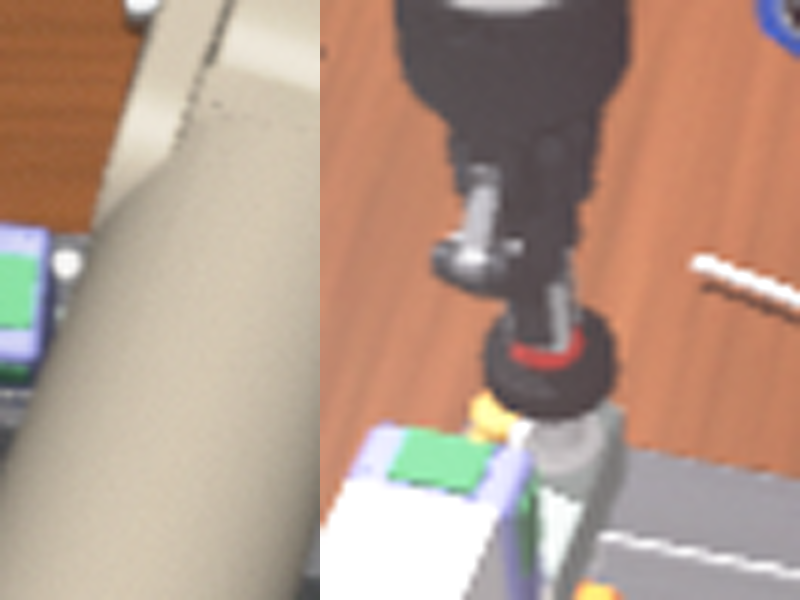

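>>> apply_moves:
  moves:
    - [0,0,0,0,0,0.001,-1]
    - [0,0,0,0,0,0.001,-1]
    - [0,0,0,0,0,0.001,-1]
    - [0,0,0,0,0,0.001,-1]
    - [0,0,0,0,0,0,-1]
    - [0,0,0,0,0,0,-1]
    - [0,0,0,0,0,0,-1]
    - [0,0,0,0,0,0,-1]

```text
clock: 15.9
tcp_pos: [0.6672, -0.1582, 0.1642]
orientation: [0.148, 3.138, -0.0]
contact_force: [0.1, 0.1, -0.3]
grip_width: -0.0001
gripper_force: 0.0
```

```bash
python3 kn.py; python3 f.py
```

```text
start [[126, 97, 82, 79, 89, 105, 98, 97, 84, 83, 82, 82, 72, 72, 72, 219, 239, 233, 217, 209, 217, 212, 209, 206, 196, 184], [119, 86, 78, 78, 77, 100, 91, 81, 81, 79, 80, 73, 68, 67, 66, 131, 155, 158, 161, 168, 170, 163, 148, 144, 141, 133]]
now [[82, 95, 115, 116, 103, 103, 105, 112, 98, 95, 95, 98, 86, 83, 82, 233, 248, 247, 237, 232, 236, 233, 230, 229, 222, 209], [135, 88, 77, 78, 78, 87, 84, 78, 78, 78, 78, 79, 78, 78, 78, 151, 178, 181, 184, 194, 195, 187, 171, 165, 162, 154]]
[(array([164.9, 275.5]), np.int64(185))] [(array([165.5, 271.7]), np.int64(256))]
[0.07599406 0.16411817] [5.18991853e-01 1.42431316e-05] 8 16.35
```

>>> apply_moves:
  moves:
    - [0,0,0,0,0,0.0005,-1]
    - [0,0,0,0,0,0.0005,-1]
    - [0,0,0,0,0,0.0005,-1]
    - [0,0,0,0,0,0.0005,-1]
    - [0,0,0,0,0,0.0005,-1]
    - [0,0,0,0,0,0.0005,-1]
    - [0,0,0,0,0,0,-1]
    - [0,0,0,0,0,0,-1]

```text
clock: 17.02
tcp_pos: [0.6672, -0.1582, 0.1611]
orientation: [0.148, 3.138, 0.0]
contact_force: [-0.2, -0.5, 0.6]
grip_width: 0.0001
gripper_force: 0.3
```

```bash
cat > kn2.py <<'E'
from h import *
b=grab_frame("side")
for c in(264,268,270,272,275): print(c,[tuple(int(v) for v in p[[2,1]]) for p in b[158:178,c]])
E
python3 kn2.py; python3 f.py; python3 -c "
from bench import r
print(r.grip_depth,[x for x in dir(r) if x[0]!='_'])"
```

```text
264 [(104, 99), (95, 87), (88, 80), (100, 87), (136, 116), (117, 109), (109, 101), (113, 106), (107, 99), (102, 94), (101, 94), (102, 94), (104, 95), (103, 95), (92, 82), (90, 80), (182, 144), (255, 247), (255, 252), (253, 229)]
268 [(86, 76), (85, 76), (87, 77), (88, 79), (88, 78), (91, 83), (93, 84), (92, 83), (92, 84), (91, 82), (177, 96), (125, 81), (92, 79), (98, 90), (111, 103), (93, 82), (89, 79), (88, 77), (114, 106), (173, 169)]
270 [(89, 78), (92, 84), (117, 111), (107, 99), (105, 97), (105, 98), (96, 87), (98, 89), (91, 82), (95, 86), (155, 109), (152, 84), (98, 79), (95, 86), (97, 89), (89, 78), (87, 76), (87, 76), (102, 93), (181, 175)]
272 [(89, 79), (117, 111), (149, 145), (160, 157), (164, 160), (164, 160), (167, 163), (172, 169), (173, 169), (179, 167), (188, 139), (127, 85), (90, 76), (87, 76), (88, 77), (86, 75), (87, 76), (88, 76), (122, 115), (178, 172)]
275 [(194, 131), (194, 131), (194, 130), (119, 90), (87, 74), (83, 72), (85, 74), (115, 76), (108, 75), (93, 74), (86, 75), (86, 75), (86, 76), (86, 75), (85, 74), (85, 74), (85, 74), (126, 118), (180, 173), (186, 180)]
[0.47512205 0.16108304] [3.90130587e-01 1.14368847e-05] 8 17.4667
0.0187 ['Unreachable', 'grip_depth']
```

```bash
cat > kn3.py <<'E'
from h import *
a=cv2.cvtColor(cv2.imread("pics/side.png"),6).astype(int);b=cv2.cvtColor(grab_frame("side"),6).astype(int)
for c in(262,266,270,274,278):
    print(c,a[170:182,c],b[170:182,c])
from bench import silhouettes
for t in("knob_top",):
    for d in silhouettes(t,"side")[:2]: print(t,d["p"],d["extent"])
print([cv2.minMaxLoc(x) [0] for x in (a[0:1].astype(np.uint8),)])
E
python3 kn3.py
```

```text
262 [ 79  88 161 220 236 238 236 194 170 176 165 189] [ 88 100 139 234 244 245 245 218 195 198 190 214]
266 [ 83  87  77  70  70 142 248 252 244 226 207 200] [ 96  97 100  85  81 109 250 255 253 244 230 225]
270 [ 83  81  86  72  71  70 119 156 161 160 169 173] [ 84  89  92  82  80  79  96 177 184 184 193 198]
274 [ 81  79  69  68  68  90 138 146 147 160 169 173] [ 79  79  79  78  78  98 146 165 170 184 194 199]
278 [ 65  70  86 126 139 140 139 129 126 119 115 108] [ 74  79  99 146 161 160 161 150 142 138 132 124]
knob_top 0.56 [272.5, 171.1, 14.6, 16.9]
[58.0]
```

>>> apply_moves:
  moves:
    - [0,0,0,0,0,0.0005,-1]
    - [0,0,0,0,0,0.0005,-1]
    - [0,0,0,0,0,0.0005,-1]
    - [0,0,0,0,0,0.0005,-1]
    - [0,0,0,0,0,0.0005,-1]
    - [0,0,0,0,0,0.0005,-1]
    - [0,0,0,0,0,0,-1]
    - [0,0,0,0,0,0,-1]

```text
clock: 18.23
tcp_pos: [0.6672, -0.1581, 0.158]
orientation: [-0.147, -3.138, -0.0]
contact_force: [-0.6, 0.5, -0.3]
grip_width: -0.0001
gripper_force: 0.4
```

```bash
python3 kn3.py; python3 kn2.py | sed -n 2,4p; python3 f.py
```

```text
262 [ 79  88 161 220 236 238 236 194 170 176 165 189] [ 90 100 124 229 237 245 245 217 194 199 190 214]
266 [ 83  87  77  70  70 142 248 252 244 226 207 200] [ 91  94 100  89  81  82 112 250 247 200 227 225]
270 [ 83  81  86  72  71  70 119 156 161 160 169 173] [ 98  82  88  92  81  81  80 120 179 183 192 199]
274 [ 81  79  69  68  68  90 138 146 147 160 169 173] [ 78  78  79  78  78  78  98 161 168 183 195 198]
278 [ 65  70  86 126 139 140 139 129 126 119 115 108] [ 76  75  77  99 129 157 160 149 142 137 131 124]
knob_top 0.56 [270.5, 169.4, 18.3, 18.6]
[58.0]
268 [(87, 77), (86, 77), (86, 76), (86, 78), (87, 77), (87, 77), (91, 82), (91, 82), (93, 86), (94, 85), (99, 91), (184, 91), (111, 80), (99, 91), (99, 90), (108, 99), (90, 80), (86, 77), (88, 77), (147, 142)]
270 [(88, 79), (86, 76), (101, 93), (104, 97), (104, 96), (104, 96), (97, 88), (97, 89), (92, 83), (89, 80), (93, 84), (168, 101), (135, 82), (92, 76), (94, 84), (98, 88), (88, 77), (88, 77), (87, 76), (123, 118)]
272 [(92, 83), (101, 93), (112, 105), (155, 152), (164, 161), (165, 161), (167, 163), (172, 169), (172, 169), (176, 173), (179, 167), (176, 121), (108, 81), (88, 77), (86, 75), (86, 77), (85, 75), (87, 76), (86, 75), (131, 125)]
[1.08631378 0.15809364] [4.88962672e-01 1.85972827e-05] 8 18.7833
```

>>> apply_moves:
  moves:
    - [0,0,0,0,0,0.0015,-1]
    - [0,0,0,0,0,0.0015,-1]
    - [0,0,0,0,0,0.0015,-1]
    - [0,0,0,0,0,0.0015,-1]
    - [0,0,0,0,0,0.0015,-1]
    - [0,0,0,0,0,0.001,-1]
    - [0,0,0,0,0,0.0005,-1]
    - [0,0,0,0,0,0,-1]

```text
clock: 19.45
tcp_pos: [0.6673, -0.1582, 0.149]
orientation: [0.148, 3.138, -0.0]
contact_force: [0.9, -0.0, 0.9]
grip_width: -0.0
gripper_force: 0.5
```

```bash
python3 kn3.py|sed -n 2,4p; python3 f.py
```

```text
266 [ 83  87  77  70  70 142 248 252 244 226 207 200] [ 87 106  96  95  97 100  86  81  92 172 226 225]
270 [ 83  81  86  72  71  70 119 156 161 160 169 173] [ 82 106 107  84  80  90  86  80  78  90 186 197]
274 [ 81  79  69  68  68  90 138 146 147 160 169 173] [108  91  79  79  78  79  78  77  77 150 191 197]
[1.20905753 0.1491598 ] [4.83620303e-01 1.82420888e-05] 8 19.95
```

>>> apply_moves:
  moves:
    - [0,0,0,0,0,0.0005,-1]
    - [0,0,0,0,0,0.0005,-1]
    - [0,0,0,0,0,0.0005,-1]
    - [0,0,0,0,0,0.0005,-1]
    - [0,0,0,0,0,0.0005,-1]
    - [0,0,0,0,0,0,-1]
    - [0,0,0,0,0,0,-1]
    - [0,0,0,0,0,0,-1]

```text
clock: 20.62
tcp_pos: [0.6671, -0.1581, 0.1465]
orientation: [-0.147, -3.138, -0.0]
contact_force: [1.0, -0.4, 0.7]
grip_width: 0.0002
gripper_force: 0.6
```

>>> apply_moves:
  moves:
    - [0,0,0,0,0,0.0005,-1]
    - [0,0,0,0,0,0.0005,-1]
    - [0,0,0,0,0,0,-1]
    - [0,0,0,0,0,0,-1]
    - [0,0,0,0,0,0,-1]
    - [0,0,0,0,0,0,-1]
    - [0,0,0,0,0,0,-1]
    - [0,0,0,0,0,0,-1]

```text
clock: 21.28
tcp_pos: [0.6671, -0.1581, 0.1455]
orientation: [-0.147, -3.138, -0.0]
contact_force: [0.4, 0.5, 0.4]
grip_width: -0.0
gripper_force: 0.6
```

>>> apply_moves:
  moves:
    - [0,0,0,0,0,0.0005,-1]
    - [0,0,0,0,0,0.0005,-1]
    - [0,0,0,0,0,0,-1]
    - [0,0,0,0,0,0,-1]
    - [0,0,0,0,0,0,-1]
    - [0,0,0,0,0,0,-1]
    - [0,0,0,0,0,0,-1]
    - [0,0,0,0,0,0,-1]

```text
clock: 21.95
tcp_pos: [0.6671, -0.1581, 0.1446]
orientation: [-0.147, -3.138, -0.0]
contact_force: [-0.7, 0.5, 1.7]
grip_width: 0.0003
gripper_force: 0.6
```

```bash
python3 f.py
```

```text
[1.13484892 0.14456824] [4.37594239e-01 1.48231549e-05] 8 22.35
```

>>> apply_moves:
  moves:
    - [0,0,0,0,0,0.0005,-1]
    - [0,0,0,0,0,0.0005,-1]
    - [0,0,0,0,0,0,-1]
    - [0,0,0,0,0,0,-1]
    - [0,0,0,0,0,0,-1]
    - [0,0,0,0,0,0,-1]
    - [0,0,0,0,0,0,-1]
    - [0,0,0,0,0,0,-1]

```text
clock: 23.02
tcp_pos: [0.6671, -0.1582, 0.1436]
orientation: [-0.148, -3.138, -0.0]
contact_force: [-1.1, 0.1, 1.3]
grip_width: -0.0001
gripper_force: 0.6
```

>>> apply_moves:
  moves:
    - [0,0,0,0,0,0.0005,-1]
    - [0,0,0,0,0,0.0005,-1]
    - [0,0,0,0,0,0,-1]
    - [0,0,0,0,0,0,-1]
    - [0,0,0,0,0,0,-1]
    - [0,0,0,0,0,0,-1]
    - [0,0,0,0,0,0,-1]
    - [0,0,0,0,0,0,-1]

```text
clock: 23.68
tcp_pos: [0.6671, -0.1582, 0.1426]
orientation: [-0.148, -3.138, -0.0]
contact_force: [-0.7, 0.6, 1.6]
grip_width: 0.0
gripper_force: 0.7
```

>>> apply_moves:
  moves:
    - [0,0,0,0,0,0.0005,-1]
    - [0,0,0,0,0,0.0005,-1]
    - [0,0,0,0,0,0,-1]
    - [0,0,0,0,0,0,-1]
    - [0,0,0,0,0,0,-1]
    - [0,0,0,0,0,0,-1]
    - [0,0,0,0,0,0,-1]
    - [0,0,0,0,0,0,-1]

```text
clock: 24.35
tcp_pos: [0.6671, -0.1581, 0.1415]
orientation: [-0.147, -3.138, -0.0]
contact_force: [-0.9, 0.3, 1.7]
grip_width: -0.0
gripper_force: 0.7
```

>>> apply_moves:
  moves:
    - [0,0,0,0,0,0.0005,-1]
    - [0,0,0,0,0,0.0005,-1]
    - [0,0,0,0,0,0,-1]
    - [0,0,0,0,0,0,-1]
    - [0,0,0,0,0,0,-1]
    - [0,0,0,0,0,0,-1]
    - [0,0,0,0,0,0,-1]
    - [0,0,0,0,0,0,-1]

```text
clock: 25.02
tcp_pos: [0.6672, -0.1582, 0.1406]
orientation: [0.147, 3.138, 0.0]
contact_force: [-0.3, -0.3, 0.5]
grip_width: 0.0
gripper_force: 0.7
```

>>> apply_moves:
  moves:
    - [0,0,0,0,0,0.0005,-1]
    - [0,0,0,0,0,0.0005,-1]
    - [0,0,0,0,0,0,-1]
    - [0,0,0,0,0,0,-1]
    - [0,0,0,0,0,0,-1]
    - [0,0,0,0,0,0,-1]
    - [0,0,0,0,0,0,-1]
    - [0,0,0,0,0,0,-1]

```text
clock: 25.68
tcp_pos: [0.6672, -0.1581, 0.1397]
orientation: [0.148, 3.138, 0.0]
contact_force: [-1.7, 0.5, 4.2]
grip_width: 0.0002
gripper_force: 2.3
```

```bash
python3 kn3.py|sed -n 2,4p; python3 f.py
```

```text
266 [ 83  87  77  70  70 142 248 252 244 226 207 200] [103 100 100  96  95  96  95 102  85  91 223 225]
270 [ 83  81  86  72  71  70 119 156 161 160 169 173] [ 86  86  85  94 118  92  81  87  93  81  80  79]
274 [ 81  79  69  68  68  90 138 146 147 160 169 173] [113 116 114 106  90  79  77  78  79  77  77 106]
[4.98066906 0.1396586 ] [4.47281631e-01 3.17908473e-05] 8 26.1833
```

>>> apply_moves:
  moves:
    - [0,0,0,0,0,0.0005,-1]
    - [0,0,0,0,0,0,-1]
    - [0,0,0,0,0,0,-1]
    - [0,0,0,0,0,0,-1]
    - [0,0,0,0,0,0,-1]
    - [0,0,0,0,0,0,-1]
    - [0,0,0,0,0,0,-1]
    - [0,0,0,0,0,0,-1]

```text
clock: 26.85
tcp_pos: [0.6672, -0.1581, 0.1393]
orientation: [0.147, 3.138, 0.0]
contact_force: [-2.1, 0.9, 6.2]
grip_width: 0.0004
gripper_force: 3.1
```

```bash
python3 f.py
```

```text
[6.42256851 0.13933329] [5.66029788e-01 1.10194201e-05] 8 27.25
```

>>> apply_moves:
  moves:
    - [0,0,0,0,0,0.0005,-1]
    - [0,0,0,0,0,0.0005,-1]
    - [0,0,0,0,0,0,-1]
    - [0,0,0,0,0,0,-1]
    - [0,0,0,0,0,0,-1]
    - [0,0,0,0,0,0,-1]
    - [0,0,0,0,0,0,-1]
    - [0,0,0,0,0,0,-1]

```text
clock: 27.92
tcp_pos: [0.6672, -0.1582, 0.1388]
orientation: [0.148, 3.138, 0.0]
contact_force: [-3.5, 0.9, 7.8]
grip_width: -0.0
gripper_force: 4.4
```

```bash
python3 f.py
```

```text
[9.09084961 0.13880251] [4.46828339e-01 1.54635536e-05] 8 28.3167
```

>>> apply_moves:
  moves:
    - [0,0,0,0,0,0.0004,-1]
    - [0,0,0,0,0,0.0004,-1]
    - [0,0,0,0,0,0,-1]
    - [0,0,0,0,0,0,-1]
    - [0,0,0,0,0,0,-1]
    - [0,0,0,0,0,0,-1]
    - [0,0,0,0,0,0,-1]
    - [0,0,0,0,0,0,-1]

```text
clock: 28.98
tcp_pos: [0.6673, -0.1582, 0.1384]
orientation: [0.148, 3.138, 0.001]
contact_force: [-4.2, 1.4, 11.5]
grip_width: 0.0
gripper_force: 5.5
```

```bash
python3 f.py;python3 f.py;python3 f.py
```

```text
[11.19969728  0.13837853] [3.33686157e-01 1.03284180e-05] 8 29.3833
[10.96051509  0.13837968] [7.21960588e-01 1.04506293e-05] 8 29.7833
[11.12009111  0.13837079] [3.75090771e-01 1.59637215e-05] 8 30.1833
```

About 9.5 N was held for over a second. Now I let the knob come up and retreat.

>>> apply_moves:
  moves:
    - [0,0,0,0,0,-0.001,-1]
    - [0,0,0,0,0,-0.002,-1]
    - [0,0,0,0,0,-0.004,-1]
    - [0,0,0,0,0,-0.006,-1]
    - [0,0,0,0,0,-0.01,-1]
    - [0,0,0,0,0,-0.02,-1]
    - [0,0,0,0,0,-0.03,-1]
    - [0,0,0,0,0,-0.03,-1]

```text
clock: 30.85
tcp_pos: [0.6665, -0.158, 0.241]
orientation: [-0.147, -3.136, -0.0]
contact_force: [0.5, 0.3, 0.1]
grip_width: 0.0001
gripper_force: 0.0
```

>>> apply_moves:
  moves:
    - [0,0,0,0.03,0,0,-1]
    - [0,0,0,0.035,0,0,-1]
    - [0,0,0,0.035,0,0,-1]
    - [0,0,0,0.035,0,0,-1]
    - [0,0,0,0.035,0,0,-1]
    - [0,0,0,0,0,0.04,-1]
    - [0,0,0,0,0,0.04,-1]
    - [0,-1,0,0,0,0,1]

```text
clock: 31.52
tcp_pos: [0.4958, -0.1406, 0.1503]
orientation: [0.138, 3.05, -0.011]
contact_force: [-1.1, 1.1, -2.1]
grip_width: 0.0109
gripper_force: 0.0
```

>>> apply_moves:
  moves:
    - [0,-1,0,0,0,0,1]
    - [0,-1,0,0,0,0,1]
    - [0,-1,0,0,0,0,1]
    - [0,0,0,0,0,0,1]
    - [0,0,0,0,0,0,1]
    - [0,0,0,0,0,0,1]
    - [0,0,0,0,0,0,1]
    - [0,0,0,0,0,0,1]

```text
clock: 32.18
tcp_pos: [0.4996, -0.1423, 0.1612]
orientation: [0.127, 2.719, -0.028]
contact_force: [0.7, -0.0, 0.8]
grip_width: 0.0854
gripper_force: 0.0
```

```bash
python3 kn3.py|sed -n 2,4p; cat > chk.py <<'E'
from h import *
o=telemetry.get_obs();a=grab_frame("wrist");print(o["clock"],o["tcp_pos"],o["contact_force"])
H,S,V=cv2.split(cv2.cvtColor(a,cv2.COLOR_BGR2HSV))
red=((H<7)|(H>173))&(S>120)&(V>100)
pr=proj("wrist",[.668,-.1585,.031],o)[0];n,l,s,c=cv2.connectedComponentsWithStats(red.astype(np.uint8))
k=min(range(1,n),key=lambda i:np.hypot(*(c[i]-pr)) if s[i,4]>8 else 1e9);D=c[k];print("dot",D,s[k,4])
P=[]
for p in proj("wrist",[[.7246,-.2623,.015],[.7432,-.071,.015],[.4421,-.0421,.015],[.4237,-.2329,.015]],o):
    x0,y0=np.round(p-12).astype(int);w=((S<60)&(V>160))[max(y0,0):y0+25,x0:x0+25];cc,ss,_=cen(w);P.append(cc+[x0,max(y0,0)]);print(P[-1],ss[4])
sc=back("wrist",P,.015,o);d=(sc[0]+sc[1]-sc[2]-sc[3])[:2];u=d/np.hypot(*d);v=np.array([-u[1],u[0]])
org=sc.mean(0)[:2]+.085*u;q=back("wrist",D,.031,o)[0][:2]-org;print("rel",q@u,q@v)
E
python3 chk.py
```

```text
266 [ 83  87  77  70  70 142 248 252 244 226 207 200] [ 90  96  86  80  80 155 253 254 251 239 224 219]
270 [ 83  81  86  72  71  70 119 156 161 160 169 173] [ 92  90  95  80  77  78 131 172 176 175 185 189]
274 [ 81  79  69  68  68  90 138 146 147 160 169 173] [ 88  87  77  74  75 100 153 161 163 176 185 191]
32.2833 [ 0.49893081 -0.14225229  0.16066663] [0.87692965 0.06491457 0.61469867]
dot [314.15789474 256.68421053] 19
[241.37777778 278.8       ] 45
[383.66666667 279.1875    ] 48
[437.42083333  35.15      ] 240
[187.03688525  34.62295082] 244
rel 0.001978271523497617 0.0020127787196972027
```

```bash
python3 -c "
from bench import order
print(order.hand_in())"
```

```text
the job is handed in; nothing more can be done
None
```

The lever lies straight along the bed, its dot about 2–3 mm from the probe axis by my last measurement; the probe bore on the dot with roughly 9–10 N for over a second, the knob is back up and the job is handed in (no verdict came back). I viewed 11 pictures, one over the limit of 10.

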